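Unlock and start the sample centrifuge

ROBOT

A 7-joint arm with a two-finger parallel gripper is mounted at the origin on the work surface. World frame = base frame: x ahead of the robot, y to its left, z up, the work surface at z = 0. Lengths are in mm, angles in rad, forces in N, time in s.
With the tool pointing down it reaches from about 400 to 875 mm from the base axis. Payload 4.4 kg.
Tool frame: the origin (TCP) lies at the very end of the fingers, on their centre line; the grasp point (between the pads) lies behind it (ctrl.hold_point_z is the z of the grasp point in the tool frame, in mm); z points along the fingers, y is the direction in which the jaws open and shut (so a half turn about z gives the same grasp; the last joint's range is limited). The gripper opens to 85 mm and grips with 20 to 120 N. Pads are 22 mm wide; open, the fingers measure 114 mm over their backs; the gripper's body (76 mm by 85 mm) begins 54 mm behind the grasp point. The pads swing forward as they close: fully open they stand 13 mm farther back than shut.
Start: joints at [-1.282, 0.628, 0.038, 1.517, -0.027, 0.996, -0.02], TCP at [225.788, 609.539, 208.913] pointing down, gripper open.
Joint ranges: [-3.06, 3.06], [-0.37, 2.12], [-1.25, 1.32], [0.18, 2.47], [-1.1, 4.24], [0.23, 1.98], [-2.94, 2.94]. Speed limits (rad/s): [2.57, 2.57, 3.14, 3.14, 3.14, 3.14, 3.14].

INTERFACE

Orientations are given as [roll, pitch, yaw] about the fixed x, y, z axes, in that order (R = Rz(yaw) Ry(pitch) Rx(roll)).
In Python, from cell import ctrl, vision gives the robot as it stands.
- The arm moves only by the shell command python3 -m crank 'ROWS' [OPENING]. ROWS is JSON, a list of rows, each an object of numbers: "x", "y", "z": the shift along the tool's x, y, z in cm; "spin": the turn about the tool's z in rad. A call has 1 to 5 rows; each row shifts and turns the commanded pose from where the row before left it, along the tool's axes as they then stand; what a row does not reach is not made up. A row lasts 1/10 s, in which the tool goes at most 50 mm and 8.59 degrees, less where a joint would pass 70% of its speed; a pose out of reach is approached as far as the arm can. A call is refused whole if a number of a shift passes 5 or a number of a turn 0.15, either way. A call with a gripper value outside its range is refused whole. OPENING is the opening in per cent of the stroke, from 0 (shut) to 100 (fully open), set as the call begins (- or left out, the last holds). The fingers move at their own pace and stop on an object; the grip force is fixed at half the most. Time passes only in rows, so rows that do not move let the fingers close. It gives the time, the measured TCP pose, the force and the opening at its end, in the units of the state.
- ctrl.read_state(): the state, without advancing time (a new reading comes with each control period).
- vision.get_image(name): name is "side" or "top"; returns the picture (384x512x3 uint8, blue, green, red); there is no depth.
- vision.calibration(name): a dict with "vfov" (degrees; the focal length in pixels is half the picture's height over the tangent of half this angle, whatever the lens; pixels are square), "cx", "cy" (the principal point, pixels), "eye" and "rotation" of the camera in the world. Camera axes: x right, y up, looking along -z (the intrinsics and any distortion apply to the point x, -y, -z); pixel columns grow to the right and rows downward; lengths in mm; the calibration is good to about 2 mm. A picture is of the moment at which its call begins. calibration takes no time and is no camera call.
- ctrl.finish_job(): hands the job in, once; it reports no verdict.
Trained networks look in the newest picture that a camera, given by its name, has taken for a name from the list of things; names that differ only in an ending like _2 or _b are one class to them, and where a whole thing is asked for, a point or a joint stands for the part that bears it (a point fixed in the world has none). Each returns a list of dicts, best first, with "score" (0 to 1); they miss things now and then, are a little off and sometimes report something else, mostly with a low value. They report only what shows in the picture. A call takes as long as a camera call.
- vision.boxes_of(name, camera): "extent" ([left, top, right, bottom] in pixels, round what is visible of it).
- vision.regions_of(name, camera): "mask" (384x512 bool, what is visible of it) and "extent" ([left, top, right, bottom] in pixels, round what is visible of it).
- vision.place_of(name, camera): "point" ([column, row] in pixels: a listed point, or the origin of a listed thing).
The state is a dict: "clock": time; "qpos": joint angles; "qd": joint speeds; "tau": joint torques, N m; "eef_pos": TCP position; "tool_rot": TCP orientation; "force": force on the tool from outside, world axes, zero at the start; "torque": the same for the moment, N m; "width": finger opening in mm.
Only numpy, scipy, OpenCV 4.12 (cv2) and the standard library are available. Lean on these libraries where they do the work, as an engineer would, in place of code of your own. Each camera call takes 0.05 s, during which the arm holds its last target.

TASK

Start the small centrifuge, the white machine with the round dark-blue domed lid: slide the orange lock tab on its front panel fully aside so the green button under it is uncovered, then press that button all the way in and let go. Leave the tab slid open, and do not touch the tube mixer, the similar white machine with sample tubes lying on its top.

Things in the scene. Friction and masses are not known exactly. Their poses are not given: they have to be found in the camera images.
- centrifuge: White machine fixed to the table, 200 (x) x 150 (y) mm. Origin: centre of underside; x runs front to back, y to the left seen from its front, z up. Dark-blue domed lid 106 mm wide at x=45, y=0, top z=118 mm. Front deck at z=55 mm carries the panel at x=-58 mm. Stands left or right of the robot's centre line, front turned to the robot within 20 deg. Offsets below are in this frame.
- lock_tab (a joint): Centrifuge's lock: clear hood with orange edges, 54 (x) x 44 (y) mm, top z=72 mm; orange grip rib on its middle 30 (x) x 10 (y) mm, z=72 to 97 mm. Value = slide along machine +y: 0 closed (rib at x=-58, y=-30 mm, hood blocks the button), 0.055 m open, end stop (rib y=+25). Starts at 0 to 0.008 m. Friction about 1.5 N; stays where left.
- start_button (a joint): Centrifuge's round green button, 30 mm across, under the closed hood at x=-58, y=-30 mm, top at z=66 mm. Value = how far it is pressed down: 0 out, 0.006 m fully in. Spring return: starts to move at 1.5 N, fully in at 5 N.
- mixer: Bystander, not to be touched: tube mixer, the same white 200 x 150 mm housing with the same front panel, orange tab and green button, but a flat steel tray with four lying sample tubes (red and purple caps) on its back half, top z=102 mm. Origin and axes as the centrifuge's.

How it is judged (in metres and radians):
On the way, in this order (a step that is already met when the one before it is completed fails the run):
1. the centrifuge's lock tab is slid open (at least 45 of its 55 mm) (value of joint lock_tab above 0.045 m), for 0.1 s.
2. with the tab open, the centrifuge's green button is pressed in (at least 4 of its 6 mm) (value of joint start_button above 0.004 m and value of joint lock_tab above 0.04 m), for 0.05 s.
At the end, for the whole second after the job is handed in: The centrifuge's lock tab is still open (at least 40 of its 55 mm) and its green button, after having been pressed, is let go and back out (less than 2 mm in) (value of joint lock_tab above 0.04 m and value of joint start_button below 0.002 m); the robot touches nothing.
It fails at once if the robot touches the tube mixer (more than 1 N) (contact force between mixer and the arm above 1 N or contact force between mixer and the fingers above 1 N).
It also fails if it takes over 43 s, if anything falls off the work surface, if the arm or the gripper's body presses on something with over 40 N, if the wrist force passes 120 N, or if a joint passes its speed limit or range.

## Working session

There is one attempt and no reset: what is moved stays moved. The work goes in short steps, Python scripts to look and compute and a shell command to move; the robot and the scene stay as the last step left them, time stands still between calls to the robot, and variables do not carry over. Pictures are saved under pics/ and viewed, and the job is handed in when it is done.

```bash
ls; mkdir -p pics; python3 - <<'E'
from cell import ctrl, vision
import cv2
print(ctrl.read_state(), ctrl.hold_point_z)
for c in("side","top"):
    im=vision.get_image(c); cv2.imwrite(f"pics/{c}0.png",im)
    print(c,vision.calibration(c))
    for n in("centrifuge","mixer","lock_tab","start_button"):
        print(n,[(r['score'],r['point']) for r in vision.place_of(n,c)])
E
```

```text
pics
{'clock': 0.0, 'qpos': array([-1.28177552,  0.62935702,  0.03847313,  1.51838602, -0.02703658,
        0.99630359, -0.02001464]), 'qd': array([-0.00129234,  0.00046777, -0.00088219, -0.00159909,  0.00045349,
       -0.00092142, -0.00170736]), 'tau': array([-7.53588620e-05, -5.63398933e+01,  1.22538976e+00, -1.93444633e+01,
        1.07650782e-02,  1.03325781e-02,  7.92553010e-06]), 'eef_pos': array([225.56854132, 608.8786882 , 207.97687941]), 'tool_rot': array([-3.13965747e+00,  1.42786201e-05,  2.78671168e+00]), 'force': array([-0.11716827,  0.0626845 ,  0.40435623]), 'torque': array([-0.06090198,  0.00074969,  0.0457567 ]), 'width': 85.31813936867503} -18.700000000000003
side {'vfov': 51.411250914767486, 'cx': 253.91825165420178, 'cy': 187.48629918722023, 'eye': array([245.87510754, 448.2306313 , 450.52322583]), 'rotation': array([ 1.02286419,  0.00959891, -2.50236368])}
centrifuge [(0.61, [186.6, 297.0])]
mixer [(0.67, [309.8, 184.1])]Traceback (most recent call last):
  File "<stdin>", line 8, in <module>
ValueError: it knows: centrifuge, mixer
```

```bash
python3 - <<'E'
from cell import ctrl, vision
import cv2
for c in("side","top"):
    im=vision.get_image(c); cv2.imwrite(f"pics/{c}1.png",im)
    print(c,vision.calibration(c))
    for n in("centrifuge","mixer"):
        print(n,[(r['score'],r['point']) for r in vision.place_of(n,c)])
        print(n,[(r['score'],r['extent']) for r in vision.boxes_of(n,c)])
E
```

```text
side {'vfov': 51.411250914767486, 'cx': 253.91825165420178, 'cy': 187.48629918722023, 'eye': array([245.87510754, 448.2306313 , 450.52322583]), 'rotation': array([ 1.02286419,  0.00959891, -2.50236368])}
centrifuge [(0.92, [188.5, 298.6])]
centrifuge [(0.59, [107.4, 208.1, 270.5, 366.9])]
mixer [(0.68, [309.4, 181.4])]
mixer [(0.95, [253.8, 125.8, 362.7, 209.8])]
top {'vfov': 57.77485190250541, 'cx': 251.7051776768138, 'cy': 191.31533995699382, 'eye': array([590.62211013, -19.91686052, 712.05966777]), 'rotation': array([ 0.01232092,  0.01274047, -1.55448668])}
centrifuge [(0.6, [165.0, 199.9])]
centrifuge [(0.76, [108.4, 140.3, 210.0, 262.9])]
mixer [(0.7, [360.4, 189.5])]
mixer [(0.95, [321.8, 133.4, 416.2, 245.5]), (0.49, [107.2, 140.6, 210.0, 262.1])]
```

View pics/side1.png

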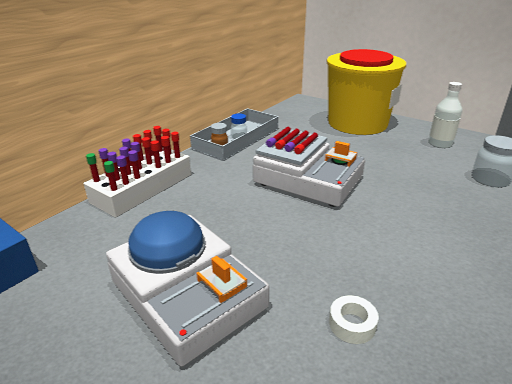

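View pics/top1.png

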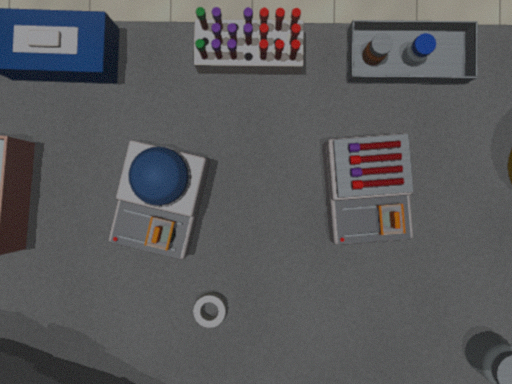

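```bash
python3 - <<'E'
import cv2
a=cv2.imread("pics/top1.png")[135:265,100:220]; cv2.imwrite("pics/topc.png",cv2.resize(a,None,fx=4.6,fy=4.6,interpolation=cv2.INTER_CUBIC))
a=cv2.imread("pics/side1.png")[200:370,100:280]; cv2.imwrite("pics/sidec.png",cv2.resize(a,None,fx=3.5,fy=3.5,interpolation=cv2.INTER_CUBIC))
E
```

```text
(no output)
```

View pics/topc.png

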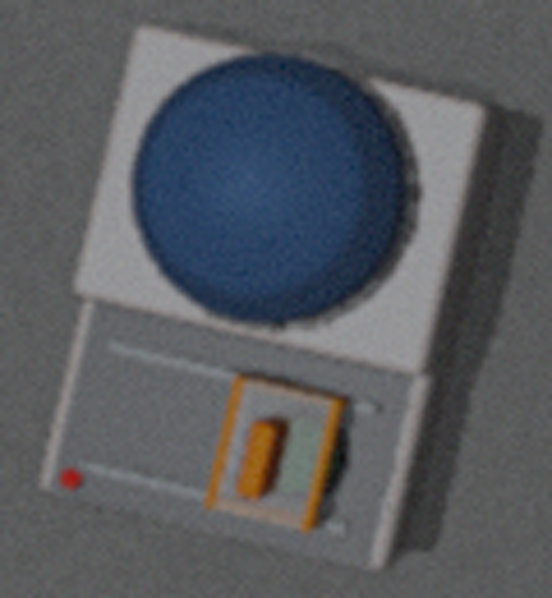

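View pics/sidec.png

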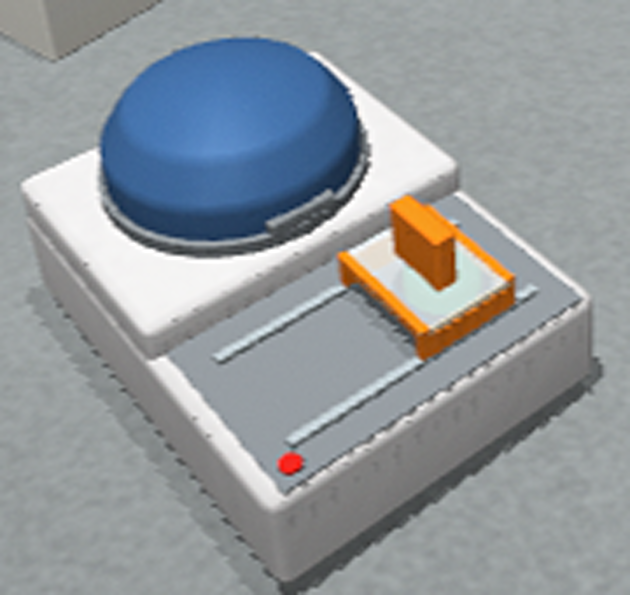

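```bash
cat > h.py <<'E'
import numpy as np
from cell import vision
from scipy.spatial.transform import Rotation as R
def proj(c,P):
    k=vision.calibration(c); P=np.atleast_2d(P)
    q=(P-k['eye'])@R.from_euler('xyz',k['rotation']).as_matrix()
    f=192/np.tan(np.radians(k['vfov']/2))
    return np.c_[k['cx']+f*q[:,0]/-q[:,2], k['cy']-f*q[:,1]/-q[:,2]]
E
cat > fit.py <<'E'
from h import *
from scipy.optimize import least_squares
hx,hy=27,22
# (point, slides?, pixel crop)
T=[((-58+hx,-30+hy,72),1,(237,376)),((-58+hx,-30-hy,72),1,(345,398)),((-58-hx,-30+hy,72),1,(207,506)),((-58-hx,-30-hy,72),1,(313,529)),
((-58,-30,97),1,(260,458)),((-100,75,57),0,(42,488)),((-100,-75,57),0,(385,568)),((100,75,None),0,(137,25)),((100,-75,None),0,(487,105))]
S=[((-58+hx,-30+hy,72),1,(341,252)),((-58-hx,-30+hy,72),1,(418,333)),((-58-hx,-30-hy,72),1,(515,277)),((-58,-30,97),1,(423,220)),
((-100,75,57),0,(270,515)),((-100,-75,57),0,(590,302))]
def res(p,full=False):
    x,y,w,s,h=p; o=[]
    for c,L,sc,off in(("top",T,4.6,(100,135)),("side",S,3.5,(100,200))):
        P=np.array([[a[0],a[1]+s*m,h if a[2] is None else a[2]] for a,m,_ in L])
        W=P@R.from_euler('z',w).as_matrix().T+[x,y,0]
        o.append(proj(c,W)-((np.array([u for *_,u in L])+.5)/sc-.5+off))
    return np.vstack(o) if full else np.vstack(o).ravel()
r=least_squares(res,[570,130,-.2,5,85],loss='soft_l1',x_scale=[10,10,.1,5,10])
print(r.x); print(np.round(res(r.x,True),1).tolist())
x,y,w,s,h=r.x
for n,p in dict(rib=(-58,-30+s),ribopen=(-58,25),button=(-58,-30),lid=(45,0)).items():
    print(n,R.from_euler('z',w).as_matrix()[:2,:2]@p+[x,y])
E
python3 fit.py
```

```text
[ 5.81339054e+02  1.72165574e+02 -2.00170423e-01  4.07606785e+00
  4.46653129e+01]
[[-0.7, -0.5], [-1.0, -0.2], [-0.6, -0.2], [-0.4, 0.0], [-1.2, 0.0], [-4.5, 1.3], [-1.7, 1.2], [0.3, -0.2], [-0.0, -1.0], [-0.2, 0.6], [2.3, -0.5], [0.8, -1.2], [0.5, -1.7], [-0.9, -1.3], [1.7, -4.1]]
rib [519.34253721 158.29178104]
ribopen [529.46806619 208.19890006]
button [518.53206675 154.29710123]
lid [625.44052605 163.217938  ]
```

```bash
cat >> fit.py <<'E'
print('---tri')
def ray(c,u,z):
    return least_squares(lambda q:(proj(c,[q[0],q[1],z])-u)[0],[550,150]).x
px=lambda u,sc,off:(np.array(u)+.5)/sc-.5+off
for n,z,t,sd in(('hoodLR',72,(237,376),(341,252)),('hoodLF',72,(207,506),(418,333)),('hoodRF',72,(313,529),(515,277)),('rib',97,(260,458),(423,220)),('LF',57,(42,488),(270,515)),('RF',57,(385,568),(590,302)),('redlamp',57,(70,478),(290,463)),('railfrontL',57,(82,467),(290,440)),('railrearL',57,(113,347),(218,358)),('railfrontR',57,(342,530),(535,290)),('stepL',57,(85,300),(160,358)),
 ):
    a=px(t,4.6,(100,135));b=px(sd,3.5,(100,200))
    q=least_squares(lambda q:np.r_[(proj('top',q)-a)[0],(proj('side',q)-b)[0]],[550,150,60])
    print(n,'top',ray('top',a,z).round(1),'side',ray('side',b,z).round(1),'tri',q.x.round(1),q.cost.round(2))
E
python3 fit.py | sed -n '/tri/,$p'
```

```text
---tri
hoodLR top [549.2 173.1] side [550.7 173.5] tri [549.9 173.6  72.5] 0.18
hoodLF top [497.  184.2] side [499.1 187.6] tri [498.8 186.2  70.9] 1.46
hoodRF top [488.5 141.4] side [487.9 144.5] tri [488.9 142.5  69.8] 0.19
rib top [519.4 156.1] side [517.7 161.2] tri [519.9 157.9  93.3] 0.35
LF top [500.9 257.1] side [496.2 266.2] tri [501.  261.9  48.4] 0.57
RF top [470.8 115.3] side [466.  126.1] tri [470.4 118.1  47.9] 0.57
redlamp top [505.2 245.7] side [505.7 247.7] tri [506.  246.9  55.9] 0.28
railfrontL top [509.8 240.8] side [512.6 240.9] tri [511.1 241.3  58.3] 0.45
railrearL top [559.3 229. ] side [560.8 230.2] tri [560.2 229.9  57. ] 0.34
railfrontR top [486.  133.2] side [486.9 133.5] tri [486.5 133.5  57.3] 0.08
stepL top [578.4 241. ] side [578.1 242.8] tri [578.9 242.   55.7] 0.11
```

```bash
python3 -m crank '[{"spin":-0.075},{"spin":-0.074},{"x":-1,"y":-1},{"x":-2,"y":-2},{"x":-2.5,"y":-2.7}]' 0
```

```text
invalid input at $[0]: expected keys x, y, z, spin
```

```bash
python3 -m crank '[{"x":0,"y":0,"z":0,"spin":-0.075},{"x":0,"y":0,"z":0,"spin":-0.074},{"x":-1,"y":-1,"z":0,"spin":0},{"x":-2,"y":-2,"z":0,"spin":0},{"x":-2.5,"y":-2.7,"z":0,"spin":0}]' 0
```

```text
clock: 1.15
eef_pos: [268.0, 542.0, 208.7]
tool_rot: [3.141, -0.0, 2.936]
force: [1.7, -1.0, 0.2]
width: 12.4
```

```bash
python3 -m crank '[{"x":-2.8,"y":-3,"z":0,"spin":0},{"x":-2.8,"y":-3,"z":0,"spin":0},{"x":-2.8,"y":-3,"z":0,"spin":0},{"x":-2.8,"y":-3,"z":0,"spin":0},{"x":-2.8,"y":-3,"z":0,"spin":0}]'; python3 -m crank '[{"x":-2.8,"y":-3,"z":0,"spin":0},{"x":-2.8,"y":-3,"z":0,"spin":0},{"x":-2.8,"y":-3,"z":0,"spin":0},{"x":-2.8,"y":-3,"z":0,"spin":0},{"x":-1.5,"y":-2,"z":0,"spin":0}]'
```

```text
clock: 1.65
eef_pos: [375.4, 364.3, 209.1]
tool_rot: [-3.141, 0.0, 2.933]
force: [0.1, -0.4, -0.3]
width: 0.1
clock: 2.15
eef_pos: [471.8, 199.3, 209.2]
tool_rot: [-3.14, 0.002, 2.929]
force: [0.1, 0.4, -0.2]
width: -0.1
```

```bash
python3 -m crank '[{"x":-2.5,"y":-2.8,"z":0,"spin":0},{"x":-2,"y":-2.5,"z":1,"spin":0},{"x":-1,"y":-1,"z":2,"spin":0},{"x":0,"y":0,"z":3,"spin":0},{"x":0,"y":0,"z":0,"spin":0}]'
python3 - <<'E'
from cell import vision
import cv2,numpy as np
a=vision.get_image("top")[135:295,100:260];b=vision.get_image("side")[170:370,100:300]
cv2.imwrite("pics/m1.png",np.hstack([cv2.resize(a,(400,400)),cv2.resize(b,(400,400))]))
E
```

```text
clock: 2.65
eef_pos: [508.2, 128.6, 146.2]
tool_rot: [-3.138, -0.006, 2.932]
force: [-0.6, -0.4, 0.2]
width: -0.1
```

View pics/m1.png

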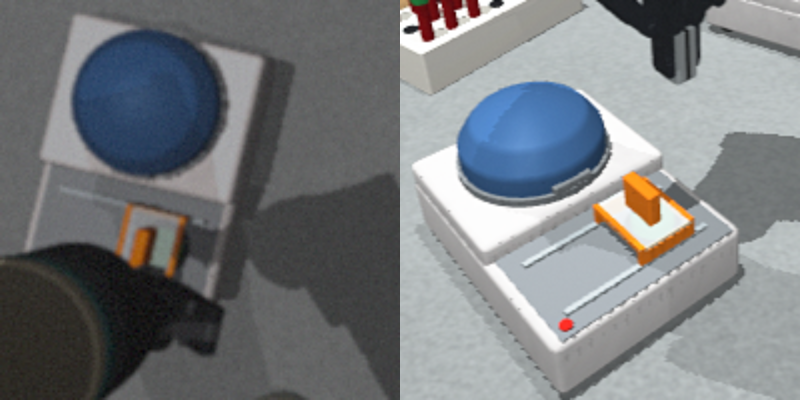

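```bash
python3 - <<'E'
from h import *
from cell import ctrl
s=ctrl.read_state(); p=s['eef_pos'];print(p)
for c in('top','side'):print(c,proj(c,p),proj(c,p+[0,0,60]))
E
```

```text
[510.54082724 130.6519721  149.14461735]
top [[162.41236419 243.51174587]] [[151.25203804 249.21636362]]
side [[238.21700644 220.69215643]] [[236.71042224 180.14617331]]
```

```bash
python3 - <<'E'
from cell import vision
import cv2,numpy as np
a=vision.get_image("top");b=vision.get_image("side")
cv2.imwrite("pics/top2.png",cv2.resize(a,(800,600)));cv2.imwrite("pics/side2.png",cv2.resize(b,(800,600)))
E
```

```text
(no output)
```

View pics/top2.png

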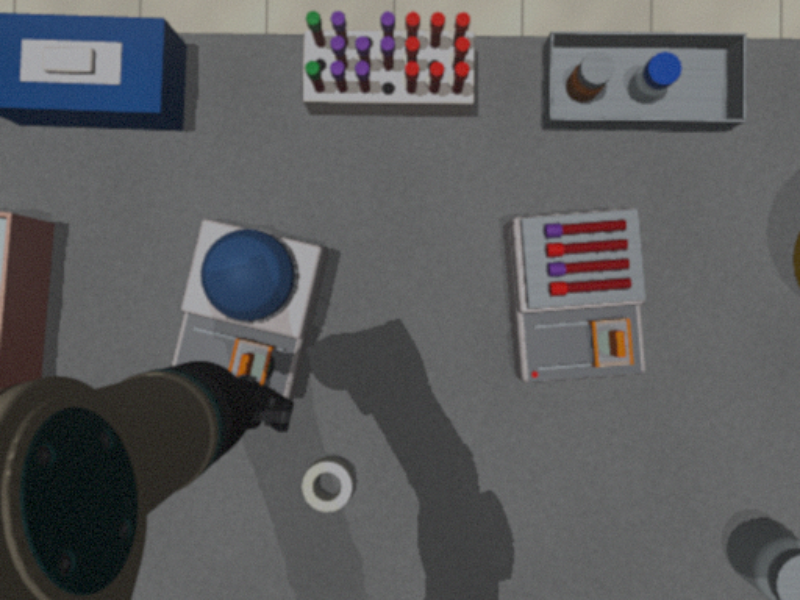

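View pics/side2.png

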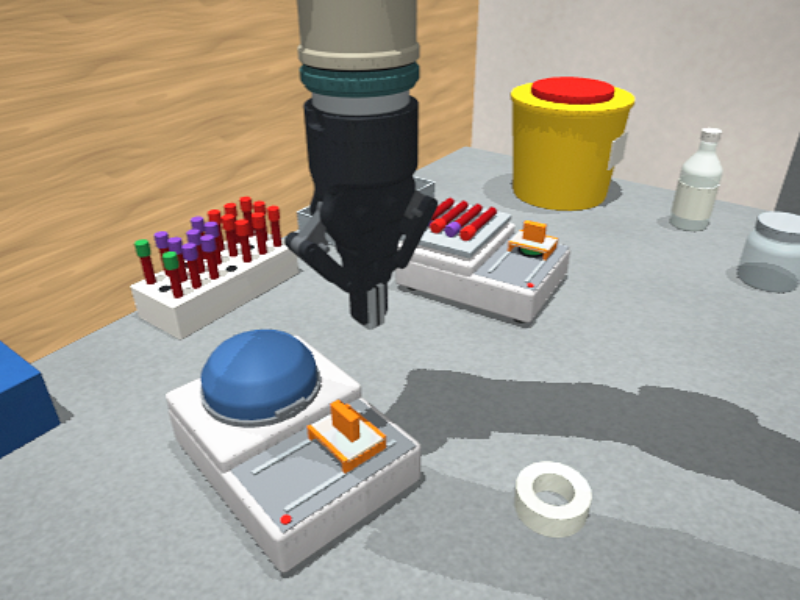

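```bash
python3 -m crank '[{"x":0,"y":0,"z":1.5,"spin":0},{"x":0,"y":0,"z":2,"spin":0},{"x":0,"y":0,"z":2,"spin":0},{"x":0,"y":0,"z":1,"spin":0},{"x":0,"y":0,"z":0,"spin":0}]'
python3 - <<'E'
from h import *
from cell import ctrl
import cv2
a=vision.get_image("top")[200:290,130:220];b=vision.get_image("side")[170:330,140:300]
cv2.imwrite("pics/m3.png",np.hstack([cv2.resize(a,(400,400)),cv2.resize(b,(400,400))]))
p=ctrl.read_state()['eef_pos'];print(p)
for c in('top','side'):print(c,proj(c,p))
E
```

```text
clock: 3.35
eef_pos: [510.7, 131.4, 83.7]
tool_rot: [-3.141, -0.001, 2.936]
force: [-0.2, 0.2, 0.6]
width: -0.1
[511.71737628 131.48159361  84.81996434]
top [[171.56356529 237.94530162]]
side [[238.58344313 258.96572424]]
```

View pics/m3.png

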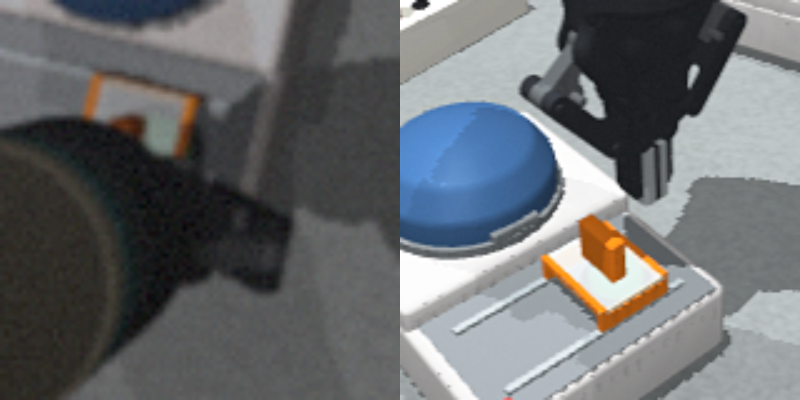

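```bash
python3 -m crank '[{"x":-0.3,"y":0,"z":0.3,"spin":0},{"x":0,"y":0,"z":0.2,"spin":0},{"x":0,"y":0,"z":0,"spin":0}]'
python3 -m crank '[{"x":0,"y":0.5,"z":0,"spin":0},{"x":0,"y":0.5,"z":0,"spin":0},{"x":0,"y":0,"z":0,"spin":0}]'
python3 - <<'E'
from h import *
from cell import ctrl
import cv2
a=vision.get_image("top")[200:290,130:220];b=vision.get_image("side")[190:310,160:280]
cv2.imwrite("pics/m4.png",np.hstack([cv2.resize(a,(300,300)),cv2.resize(b,(500,500))[:300]]))
p=ctrl.read_state()['eef_pos'];print(p)
for c in('top','side'):print(c,proj(c,p))
E
```

```text
clock: 3.75
eef_pos: [514.2, 130.5, 79.1]
tool_rot: [3.141, 0.0, 2.936]
force: [0.2, 0.1, 0.8]
width: 0.1
clock: 4.05
eef_pos: [516.3, 141.8, 79.0]
tool_rot: [3.141, 0.0, 2.937]
force: [-0.9, 0.7, -0.9]
width: -0.1
[515.97724656 140.70115459  78.89697898]
top [[167.35555427 235.11889179]]
side [[232.03318617 264.73645558]]
```

View pics/m4.png

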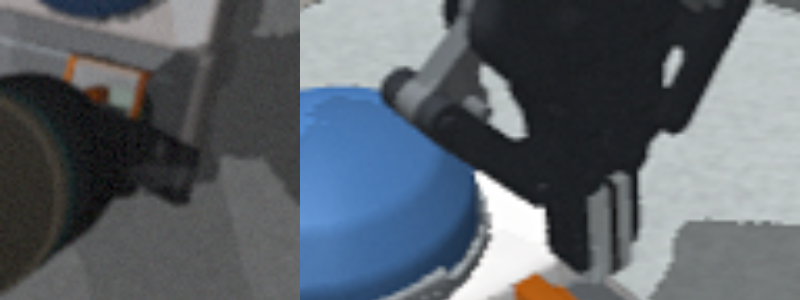

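```bash
python3 -m crank '[{"x":0,"y":-0.5,"z":0.3,"spin":0},{"x":0,"y":0,"z":0.3,"spin":0},{"x":0,"y":0,"z":0,"spin":0}]'
python3 -m crank '[{"x":0,"y":0,"z":0.2,"spin":0},{"x":0,"y":0,"z":0.2,"spin":0},{"x":0,"y":0,"z":0,"spin":0}]'
python3 - <<'E'
from h import *
from cell import ctrl
import cv2
b=vision.get_image("side")[190:310,160:280]
cv2.imwrite("pics/m5.png",cv2.resize(b,(600,600)))
p=ctrl.read_state();print(p['eef_pos'],p['force'])
for c in('top','side'):print(c,proj(c,p['eef_pos']))
E
```

```text
clock: 4.45
eef_pos: [514.6, 134.8, 72.4]
tool_rot: [-3.141, -0.001, 2.935]
force: [-0.9, 0.0, -0.2]
width: -0.3
clock: 4.75
eef_pos: [514.8, 135.4, 68.6]
tool_rot: [-3.141, -0.001, 2.936]
force: [-0.2, -1.0, -0.7]
width: 0.0
[514.85461848 135.47552463  68.73140712] [-0.89040376 -0.09310605  0.22466031]
top [[171.55725688 235.15283344]]
side [[235.34597315 268.50844482]]
```

View pics/m5.png

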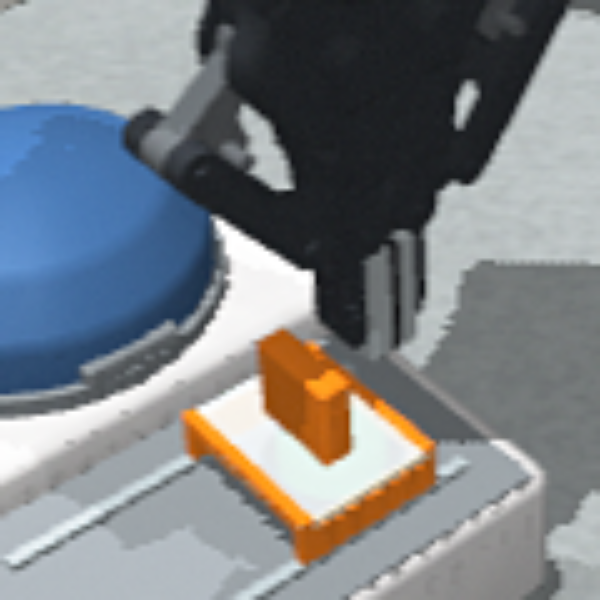

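```bash
python3 - <<'E'
from h import *
from scipy.optimize import least_squares
for z in (62,68.7,75,82,90):
    q=least_squares(lambda q:(proj('side',[q[0],q[1],z])-[235,261.6])[0],[550,150]).x
    w=-.203; d=q-[519.5,158]
    print(z,q.round(1),'local rel rib',(d[0]*np.cos(w)+d[1]*np.sin(w)).round(1),(-d[0]*np.sin(w)+d[1]*np.cos(w)).round(1))
E
```

```text
62 [529.  119.1] local rel rib 17.1 -36.2
68.7 [524.1 124.8] local rel rib 11.2 -31.6
75 [519.5 130.1] local rel rib 5.6 -27.3
82 [514.4 136.1] local rel rib -0.6 -22.5
90 [508.6 142.8] local rel rib -7.7 -17.0
```

```bash
python3 -m crank '[{"x":0,"y":0.5,"z":0,"spin":0},{"x":0,"y":0.5,"z":0,"spin":0},{"x":0,"y":0.5,"z":0,"spin":0},{"x":0,"y":0.5,"z":0,"spin":0},{"x":0,"y":0,"z":0,"spin":0}]'
python3 - <<'E'
from h import *
from cell import ctrl
import cv2
b=vision.get_image("side")[190:310,160:280]
cv2.imwrite("pics/m6.png",cv2.resize(b,(600,600)))
p=ctrl.read_state();print(p['eef_pos'],p['force'])
E
```

```text
clock: 5.3
eef_pos: [519.4, 156.1, 69.0]
tool_rot: [3.141, 0.0, 2.937]
force: [0.1, -0.3, 0.4]
width: -0.0
[519.1881377  155.77691427  68.91400098] [-0.41117329  0.31299747  0.76887203]
```

View pics/m6.png

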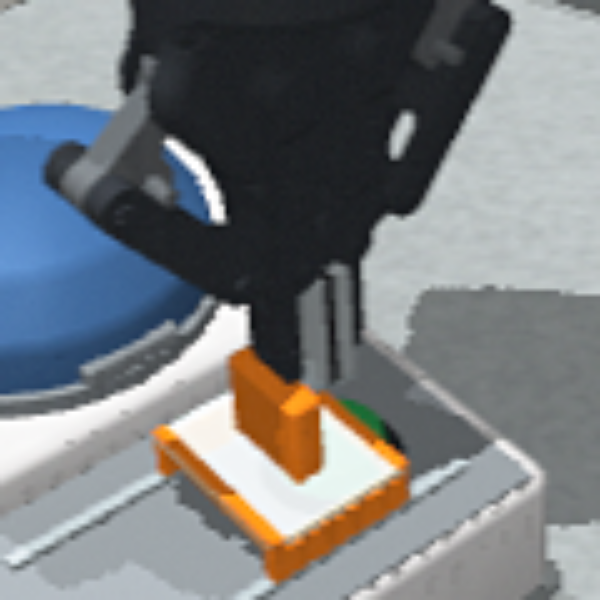

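```bash
python3 -m crank '[{"x":0,"y":0.7,"z":0,"spin":0},{"x":0,"y":0.7,"z":0,"spin":0},{"x":0,"y":0.7,"z":0,"spin":0},{"x":0,"y":0.7,"z":0,"spin":0},{"x":0,"y":0,"z":0,"spin":0}]'
python3 -m crank '[{"x":0,"y":0.3,"z":0,"spin":0},{"x":0,"y":0.3,"z":0,"spin":0},{"x":0,"y":0,"z":0,"spin":0}]'
python3 - <<'E'
from h import *
from cell import ctrl
import cv2
b=vision.get_image("side")[190:340,140:290]
cv2.imwrite("pics/m7.png",cv2.resize(b,(600,600)))
p=ctrl.read_state();print(p['eef_pos'],p['force'])
E
```

```text
clock: 5.85
eef_pos: [525.1, 184.4, 68.9]
tool_rot: [3.14, 0.0, 2.938]
force: [-0.3, -0.0, -0.5]
width: -0.1
clock: 6.15
eef_pos: [525.9, 188.7, 68.8]
tool_rot: [3.141, -0.0, 2.936]
force: [0.8, -0.7, 0.1]
width: -0.3
[525.97958801 188.65500386  68.89063818] [ 0.11868145 -0.70377096 -0.00606247]
```

View pics/m7.png

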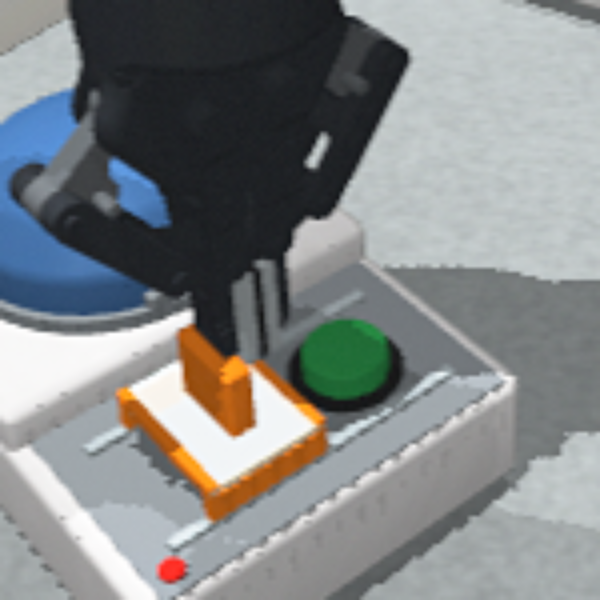

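```bash
python3 -m crank '[{"x":0,"y":0.3,"z":0,"spin":0},{"x":0,"y":0.2,"z":0,"spin":0},{"x":0,"y":0.2,"z":0,"spin":0},{"x":0,"y":0,"z":0,"spin":0}]'
python3 -m crank '[{"x":0,"y":0.2,"z":0,"spin":0},{"x":0,"y":0,"z":0,"spin":0}]'
python3 - <<'E'
from h import *
from cell import ctrl
import cv2
b=vision.get_image("side")[190:340,140:290]
cv2.imwrite("pics/m8.png",cv2.resize(b,(600,600)))
p=ctrl.read_state();print(p['eef_pos'],p['force'])
for s in(45,50,55):
  P=np.array([[-85,-8+s,72],[-58,-30+s,97],[-85,-52+s,72]])@R.from_euler('z',-.203).as_matrix().T+[581.3,172,0]
  print(s,((proj('side',P)-[140,190])*4).round())
E
```

```text
clock: 6.6
eef_pos: [527.1, 193.9, 68.8]
tool_rot: [-3.14, -0.001, 2.935]
force: [-1.9, -4.3, 2.2]
width: -0.3
clock: 6.8
eef_pos: [527.1, 194.1, 68.9]
tool_rot: [-3.137, -0.001, 2.934]
force: [-1.1, -6.7, 4.0]
width: 0.3
[527.1225583  194.13894048  68.82693051] [-1.10641823 -7.53963792  3.42707381]
45 [[218. 486.]
 [220. 343.]
 [333. 412.]]
50 [[204. 494.]
 [207. 351.]
 [321. 420.]]
55 [[191. 503.]
 [194. 358.]
 [308. 428.]]
```

View pics/m8.png

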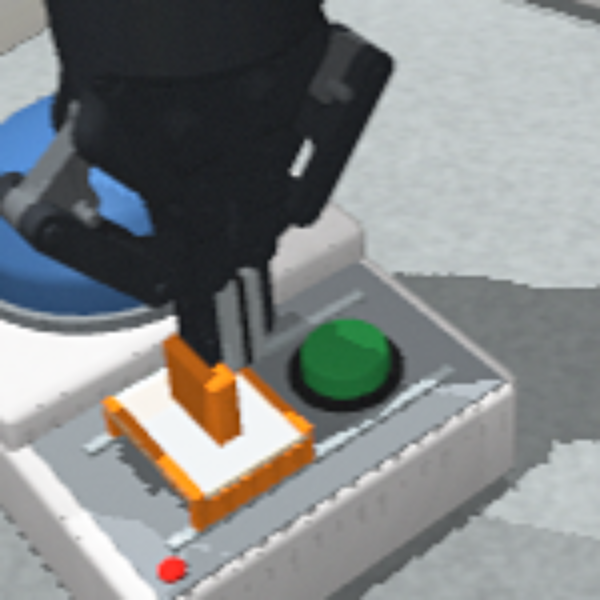

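```bash
python3 -m crank '[{"x":0,"y":-0.6,"z":0,"spin":0},{"x":0,"y":-1,"z":-0.6,"spin":0},{"x":0,"y":-1.5,"z":-0.6,"spin":0},{"x":0,"y":-1.3,"z":0,"spin":0},{"x":0,"y":0,"z":0,"spin":0}]'
python3 - <<'E'
from h import *
from cell import ctrl
import cv2
b=vision.get_image("side")[190:340,140:290]
cv2.imwrite("pics/m9.png",cv2.resize(b,(600,600)))
p=ctrl.read_state();print(p['eef_pos'],p['force'])
E
```

```text
clock: 7.35
eef_pos: [518.7, 150.9, 81.3]
tool_rot: [-3.14, 0.0, 2.932]
force: [0.0, -0.2, 0.4]
width: 0.1
[518.87476556 152.58056746  81.1843703 ] [-0.58534726  0.81392494 -0.2110744 ]
```

View pics/m9.png

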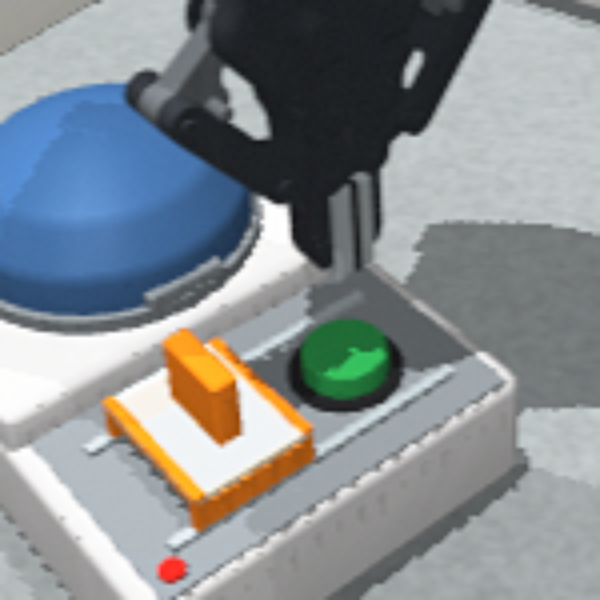

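```bash
python3 -m crank '[{"x":0,"y":0,"z":0.8,"spin":0},{"x":0,"y":0,"z":0.8,"spin":0},{"x":0,"y":0,"z":0.5,"spin":0},{"x":0,"y":0,"z":0,"spin":0}]'
python3 -m crank '[{"x":0,"y":0,"z":0.3,"spin":0},{"x":0,"y":0,"z":0.2,"spin":0},{"x":0,"y":0,"z":0,"spin":0}]'
python3 - <<'E'
from h import *
from cell import ctrl
import cv2
b=vision.get_image("side")[190:340,140:290]
cv2.imwrite("pics/m10.png",cv2.resize(b,(600,600)))
p=ctrl.read_state();print(p['eef_pos'],p['force'])
E
```

```text
clock: 7.8
eef_pos: [518.0, 154.3, 58.6]
tool_rot: [-3.141, -0.002, 2.937]
force: [-0.1, 1.0, 0.1]
width: -0.5
clock: 8.1
eef_pos: [518.8, 154.0, 54.7]
tool_rot: [-3.141, -0.0, 2.936]
force: [0.2, 0.0, -0.5]
width: 0.2
[518.86104859 154.03383057  54.85503888] [-0.30820414  0.67866296 -1.0900991 ]
```

View pics/m10.png

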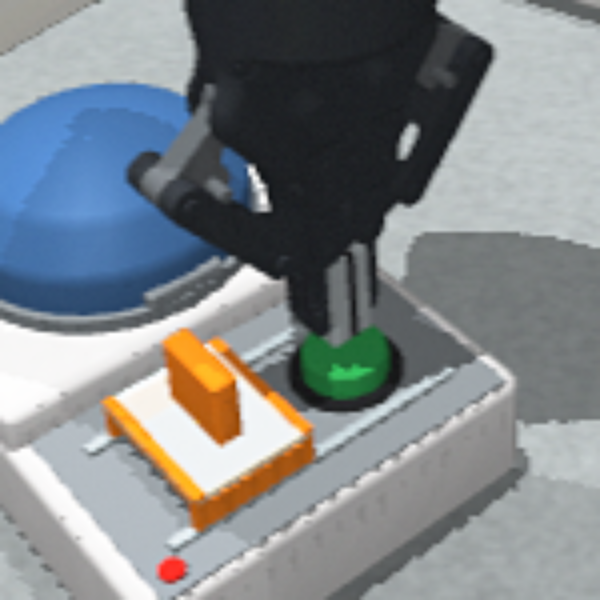

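```bash
python3 -m crank '[{"x":0,"y":0,"z":0.2,"spin":0},{"x":0,"y":0,"z":0.2,"spin":0},{"x":0,"y":0,"z":0,"spin":0}]'
python3 -m crank '[{"x":0,"y":0,"z":0.2,"spin":0},{"x":0,"y":0,"z":0,"spin":0}]'
python3 -m crank '[{"x":0,"y":0,"z":0.2,"spin":0},{"x":0,"y":0,"z":0,"spin":0}]'
```

```text
clock: 8.45
eef_pos: [518.7, 154.0, 50.7]
tool_rot: [-3.141, -0.0, 2.936]
force: [-0.5, -0.2, 0.6]
width: 0.3
clock: 8.65
eef_pos: [518.8, 154.0, 48.7]
tool_rot: [-3.141, -0.0, 2.936]
force: [0.1, -0.2, 1.0]
width: -0.2
clock: 8.85
eef_pos: [518.7, 154.0, 46.7]
tool_rot: [-3.141, -0.0, 2.936]
force: [-0.2, -0.1, -0.3]
width: 0.1
```

```bash
python3 - <<'E'
from h import *
from cell import ctrl
import cv2
b=vision.get_image("side")[230:320,180:270]
cv2.imwrite("pics/m11.png",cv2.resize(b,(600,600),interpolation=cv2.INTER_CUBIC))
p=ctrl.read_state();print(p['eef_pos'],p['force'],p['tau'])
E
```

```text
[518.76680224 154.02076598  46.76490533] [-0.34825447  0.33372779 -0.68788863] [ 4.02714240e-04 -5.16450727e+01  1.03510536e+00 -1.05261174e+01
  5.74041973e-03 -8.06099939e-03  7.44734621e-05]
```

View pics/m11.png

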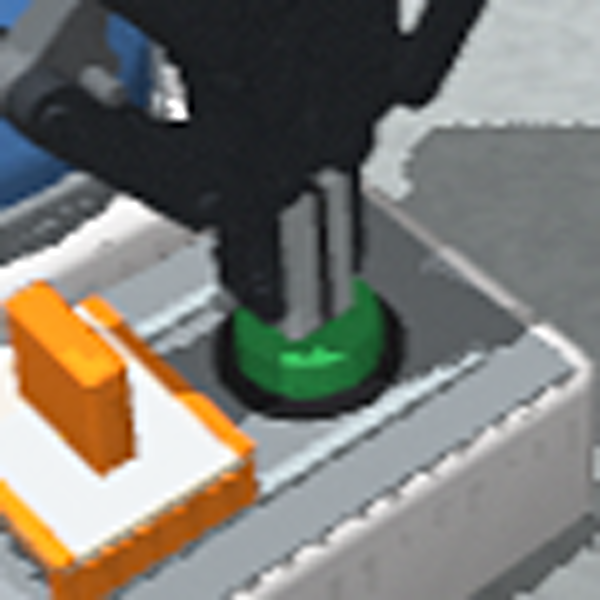

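```bash
for i in 1; do python3 -m crank '[{"x":0,"y":0,"z":0.2,"spin":0},{"x":0,"y":0,"z":0,"spin":0}]'; done
python3 -m crank '[{"x":0,"y":0,"z":0.2,"spin":0},{"x":0,"y":0,"z":0,"spin":0}]'
python3 -m crank '[{"x":0,"y":0,"z":0.2,"spin":0},{"x":0,"y":0,"z":0,"spin":0}]'
python3 - <<'E'
from h import *
from cell import ctrl
import cv2
b=vision.get_image("side")[230:320,180:270]
cv2.imwrite("pics/m12.png",cv2.resize(b,(600,600),interpolation=cv2.INTER_CUBIC))
p=ctrl.read_state();print(p['eef_pos'],p['force'])
E
```

```text
clock: 9.1
eef_pos: [518.7, 154.0, 44.7]
tool_rot: [-3.141, -0.0, 2.936]
force: [0.2, -0.1, -0.5]
width: -0.4
clock: 9.3
eef_pos: [519.0, 154.1, 42.9]
tool_rot: [3.141, 0.0, 2.936]
force: [0.5, -0.9, 1.9]
width: -0.2
clock: 9.5
eef_pos: [519.0, 154.1, 40.9]
tool_rot: [3.141, 0.0, 2.936]
force: [0.5, -0.2, 3.3]
width: 0.1
[519.04407174 154.10018571  40.99973534] [-0.709828   -0.62902325  2.25818103]
```

View pics/m12.png

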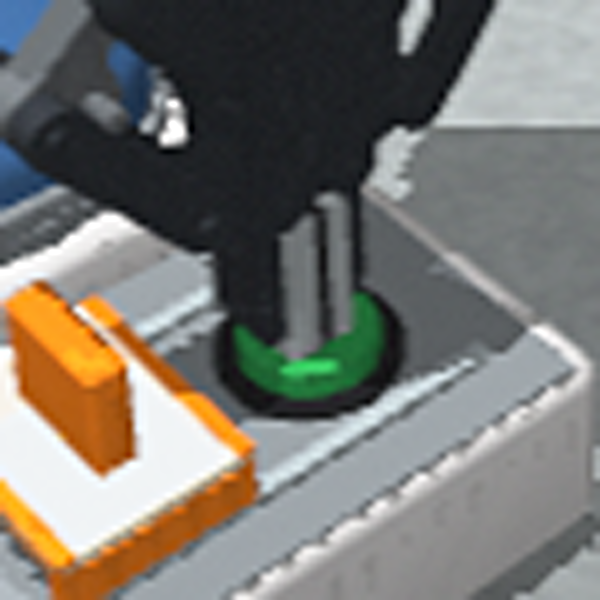

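Contact is at a nominal z of about 44 mm, and the force is rising with the spring. I'll press on to the stop.

```bash
python3 -m crank '[{"x":0,"y":0,"z":0.2,"spin":0},{"x":0,"y":0,"z":0,"spin":0}]'
python3 -m crank '[{"x":0,"y":0,"z":0.2,"spin":0},{"x":0,"y":0,"z":0,"spin":0}]'
python3 -m crank '[{"x":0,"y":0,"z":0.1,"spin":0},{"x":0,"y":0,"z":0,"spin":0}]'
python3 -m crank '[{"x":0,"y":0,"z":0.1,"spin":0},{"x":0,"y":0,"z":0,"spin":0}]'
```

```text
clock: 9.75
eef_pos: [519.0, 154.1, 38.9]
tool_rot: [3.141, 0.0, 2.936]
force: [1.3, -0.5, 4.2]
width: -0.1
clock: 9.95
eef_pos: [519.0, 154.1, 37.6]
tool_rot: [3.141, 0.0, 2.936]
force: [-1.6, -0.9, 10.1]
width: 0.2
clock: 10.15
eef_pos: [519.1, 154.1, 37.5]
tool_rot: [3.141, 0.001, 2.936]
force: [-3.8, -0.3, 17.8]
width: -0.1
clock: 10.35
eef_pos: [519.1, 154.1, 37.3]
tool_rot: [3.141, 0.001, 2.936]
force: [-4.5, -1.4, 26.0]
width: -0.3
```

```bash
python3 -m crank '[{"x":0,"y":0,"z":-1,"spin":0},{"x":0,"y":0,"z":-3,"spin":0},{"x":0,"y":0,"z":-4,"spin":0},{"x":0,"y":0,"z":-4,"spin":0},{"x":0,"y":0,"z":-2,"spin":0}]'
python3 -m crank '[{"x":2,"y":-1,"z":-2,"spin":0},{"x":3,"y":-1,"z":-1,"spin":0},{"x":0,"y":0,"z":0,"spin":0},{"x":0,"y":0,"z":0,"spin":0}]'
python3 - <<'E'
from h import *
from cell import ctrl
import cv2
b=vision.get_image("side")[190:340,140:290];a=vision.get_image("top")
cv2.imwrite("pics/m13.png",cv2.resize(b,(600,600)));cv2.imwrite("pics/t13.png",a)
p=ctrl.read_state();print(p['eef_pos'],p['force'],p['qd'])
E
```

```text
clock: 10.85
eef_pos: [520.2, 154.4, 177.7]
tool_rot: [3.14, 0.003, 2.936]
force: [0.8, 0.5, -0.4]
width: -0.3
clock: 11.25
eef_pos: [465.8, 144.8, 205.0]
tool_rot: [3.141, 0.001, 2.936]
force: [1.2, 0.1, 0.2]
width: -0.3
[466.57870927 144.77260378 204.49059221] [0.1715231  0.52331979 0.15483505] [ 0.00241559  0.01034223  0.00110806 -0.00523844  0.0007251   0.00354382
  0.00116608]
```

View pics/m13.png

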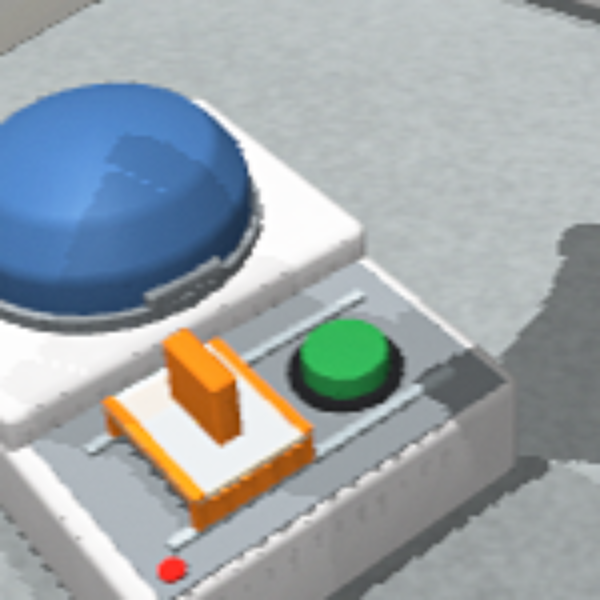

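The tab is fully open (hood corner at about (193,500) in the crop, rib at (205,385)). The green button is back out at (345,360), and the arm is clear. Handing in.

```bash
python3 -c "
from cell import ctrl
print(ctrl.finish_job())"
```

```text
the job is handed in; nothing more can be done
None
```

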